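Snap the tea infuser shut and hold it ready over the mug

ROBOT

A 6-joint arm with a two-finger parallel gripper is mounted at the origin on a cart in front of the work surface, level with it; the furniture and walls round the work are solid. World frame = base frame: x ahead of the robot, y to its left, z up, the work surface at z = 0. Lengths are in mm, angles in rad, forces in N, time in s.
With the tool pointing down it reaches from about 350 to 775 mm from the base axis. Payload 7.3 kg.
Tool frame: the origin (TCP) lies at the very end of the fingers, on their centre line; the grasp point (between the pads) lies 19 mm behind it; z points along the fingers, y is the line along which they close (so a half turn about z gives the same grasp; the last joint's range is limited). The gripper opens to 92 mm and grips with 3 to 60 N. Pads are 19 mm wide; open, the fingers measure 130 mm over their backs; the gripper's body (75 mm by 190 mm) begins 47 mm behind the grasp point.
Start: joints at [1.054, 0.342, 1.524, -0, 1.275, -0.146], TCP at [190.227, 489.345, 226.741] pointing down, gripper open.
Joint ranges: [-2.53, 2.53], [-0.77, 2.02], [0.04, 2.7], [-1, 4.14], [0.28, 2.66], [-3.11, 3.11]. Speed limits (rad/s): [2.57, 2.57, 3.14, 3.14, 3.14, 3.14].

INTERFACE

Orientations are given as [roll, pitch, yaw] about the fixed x, y, z axes, in that order (R = Rz(yaw) Ry(pitch) Rx(roll)).
In Python, from plant import * gives the robot as it stands.
- The arm moves only by the tool arm_command, never from a script. Its arguments are lists of equal length, an entry for each row: "gripper": the finger opening in mm, from 0 to 91.8; "dp": the shift along the tool's x, y, z in units of 25 mm (1.0 is 25 mm), a list of three; "twist": the turn about the tool's z in units of 5 degrees (1.0 is 5 degrees). A call has exactly 5 rows; each row shifts and turns the commanded pose from where the row before left it, along the tool's axes as they then stand; what a row does not reach is not made up. A row lasts 1/8 s, in which the tool goes at most 62.5 mm and 10.7 degrees, less where a joint would pass 70% of its speed; a pose out of reach is approached as far as the arm can. A call is refused whole if a number of a shift passes 1 or a number of a turn 1, either way. A call with a gripper value outside its range is refused whole. The fingers move at their own pace and stop on an object; the grip force is fixed at half the most. Time passes only in rows, so rows that do not move let the fingers close, or fill a call up. It gives the time, the measured TCP pose, the force, the opening and the grip force at its end, in the units of the state.
- get_obs(): the state, without advancing time (a new reading comes with each control period).
- capture(name): name is "scene" or "side" or "wrist"; returns the picture (400x640x3 uint8, red, green, blue); there is no depth.
- get_calibration(name): a dict with "mtx" (3x3 intrinsics, pixels), "position" and "attitude" of the camera in the world; the wrist camera has in their place "mount" (4x4, takes a point from camera to tool coordinates, whose origin is the TCP and whose axes are the flange's). Camera axes: x right, y down, z forward; pixel columns grow to the right and rows downward; lengths in mm; the calibration is good to about 2 mm. A picture is of the moment at which its call begins: read the wrist's pose just before it. get_calibration takes no time and is no camera call.
- close_job(): hands the job in; it is judged then, once.
The state is a dict: "time": time; "joint_positions": joint angles; "dq": joint speeds; "tau": joint torques, N m; "tool_pos": TCP position; "tcp_rot": TCP orientation; "contact_force": force on the tool from outside, world axes, zero at the start; "moment": the same for the moment, N m; "grip_width": finger opening in mm; "finger_force": force on a finger pad.
Only numpy, scipy, OpenCV 4.12 (cv2) and the standard library are available. Lean on these libraries where they do the work, as an engineer would, in place of code of your own. Each camera call takes 0.05 s, during which the arm holds its last target. There are 200 camera calls.

TASK

Get the tea infuser ready to be lowered into the middle-sized, dotted mug: press its hinged lid down past the catch so that it stays shut by itself, with the infuser still standing in its drip stand. Then take the infuser, carry it over the top of the row of jars, and hold it upright and centred over the mouth of that mug, its underside about 15 mm above the rim and not touching it. Finish while holding it still there (do not lower it or let go), and leave the mug, the other cups and the jars where they stand.

Things in the scene. Friction and masses are not known exactly. Their poses are not given: they have to be found in the camera images.
- infuser_mid (a point): canister tea infuser: round straight steel cup, 50 mm across, 72 mm tall (77 with the lid shut), about 0.2 kg; its lowest 14 mm are in the stand's collar. Point on its axis 36 mm above its underside; z up; -x is its front (lid tab, catch), +x the hinge. Grip the cup on its +y and -y sides, 10 mm or more above the collar; hinge and catch stick out up to 12 mm on the x sides
- infuser_lid (a joint): angle of the infuser's lid in rad: 0 shut, grows as it opens; starts 0.5 to 0.95. A stiff hinge keeps it at any angle. Below about 0.16 a sprung catch at the front resists; near 0.07 it snaps past, and the catch then keeps the lid shut at 0. This takes about 5 to 10 N pressed down on the lid 35 to 50 mm from the hinge axis; pressing the tab, outside the cup, may tip the infuser
- infuser_hinge (a point): middle of the lid's hinge axis, which runs along the infuser's y: 25.5 mm toward +x and 36 mm above infuser_mid; turns with the cup, not the lid. The lid is a steel disc 51 mm across, 5 mm thick (underside at hinge height when shut) with a 14 mm wide tab reaching 62 mm from the axis
- stand: white ceramic drip stand, fixed: a saucer 100 mm across and 5 mm thick with a round collar in its middle, 66 mm outside, 54 mm inside, top 19 mm above the worktop. The infuser stands in the collar, its underside 5 mm above the worktop. Origin at the centre of its underside
- infuser_foot (a point): centre of the infuser's underside, 36 mm below infuser_mid; z up along its axis
- mug_mouth (a point): centre of the mouth, at rim height, of the target: the dotted white mug of middle size, 91 mm tall, about 80 mm across the rim, 72 mm inside, handle on its -y side reaching 74 mm from the mouth's centre. Stands upright on the worktop among the other two cups; z up
- tall_mug: the tall plain mug, 106 mm tall, 88 mm wide, 126 mm with its handle (-y); origin at the centre of its underside's outline including the handle; not the target, leave it alone
- espresso_cup: the small espresso cup, 52 mm tall, 60 mm wide, 83 mm with its handle; origin at the centre of its underside's outline including the handle; not the target, leave it alone
- jar_a: spice jar with a dark screw cap, 41 mm across, 105 mm tall, upright; origin at the centre of its underside, z up. One of the row of four jars between the infuser and the cups; leave it alone
- jar_b: wide jar with a screw lid, 71 mm across, 110 mm tall, upright; origin at the centre of its underside, z up. One of the row of four jars between the infuser and the cups; leave it alone
- jar_c: spice jar with a dark screw cap, 41 mm across, 105 mm tall, upright; origin at the centre of its underside, z up. One of the row of four jars between the infuser and the cups; leave it alone
- jar_d: spice jar with a dark screw cap, 41 mm across, 105 mm tall, upright; origin at the centre of its underside, z up. One of the row of four jars between the infuser and the cups; leave it alone
- mug: the same dotted mug; origin at the centre of its underside's outline including the handle, 17 mm toward the handle (-y) from the mouth's axis
There are look-alikes about, which are no part of the job. Several things have the shape of the stand; the one meant has the colours described above.

How it is judged:
By the outcome, as a careful person would: the job done as asked, in the order asked, and still so for the second after the job is handed in, while the arm keeps its last pose, push and grip.
It also fails if it takes over 51 s, if anything falls off the work surface, if the arm or the gripper's body presses on something with over 40 N, if the wrist force passes 120 N, or if a joint passes its speed limit or range.

## Working session

There is one attempt and no reset: what is moved stays moved. The work goes in short steps, Python scripts to look and compute and a tool call to move; the robot and the scene stay as the last step left them, time stands still between calls to the robot, and variables do not carry over. Pictures are saved under pics/ and viewed, at most 10 in all, crops included, and the job is handed in when it is done.

Besides the shell and the picture viewer there is one more tool, called after ">>>" as a command line: name --pt "numbers of a row" for each row, then --argument value for the rest. arm_command: Moves the arm, as the interface text tells. Its arguments: {"type":"object","properties":{"gripper":{"type":"array"},"dp":{"type":"array"},"twist":{"type":"array"}},"required":["gripper","dp","twist"]}

```bash
mkdir -p pics; ls; python3 - <<'E'
from plant import *
import cv2,numpy as np
o=get_obs(); print({k:np.round(v,3).tolist() for k,v in o.items()})
for n in ("scene","side","wrist"):
    c=get_calibration(n); print(n,{k:np.round(v,3).tolist() for k,v in c.items()})
    cv2.imwrite(f"pics/{n}0.png",cv2.cvtColor(capture(n),cv2.COLOR_RGB2BGR))
E
```

```text
pics
{'time': 0.0, 'joint_positions': [1.054, 0.343, 1.525, -0.0, 1.275, -0.146], 'dq': [-0.001, -0.001, 0.001, -0.001, -0.0, -0.001], 'tau': [-0.0, -43.124, -24.423, 0.072, 0.056, -0.0], 'tool_pos': [190.012, 488.96, 226.041], 'tcp_rot': [-3.14, -0.0, 2.771], 'contact_force': [0.505, 0.275, 0.042], 'moment': [-0.001, -0.018, -0.023], 'finger_force': 0.0, 'grip_width': 91.336}
scene {'mtx': [[370.726, 0.0, 318.18], [0.0, 370.726, 194.034], [0.0, 0.0, 1.0]], 'position': [-65.103, -497.899, 1017.779], 'attitude': [-2.417, -0.018, -0.77]}
side {'mtx': [[417.143, 0.0, 321.653], [0.0, 417.143, 204.092], [0.0, 0.0, 1.0]], 'position': [31.209, -853.457, 1039.598], 'attitude': [-2.298, 0.009, -0.49]}
wrist {'mtx': [[336.34, 0.0, 315.828], [0.0, 336.34, 199.682], [0.0, 0.0, 1.0]], 'mount': [[-0.001, -0.966, -0.258, 70.499], [1.0, -0.002, 0.0, 0.303], [-0.001, -0.258, 0.966, -157.608], [0.0, 0.0, 0.0, 1.0]]}
```

View pics/scene0.png

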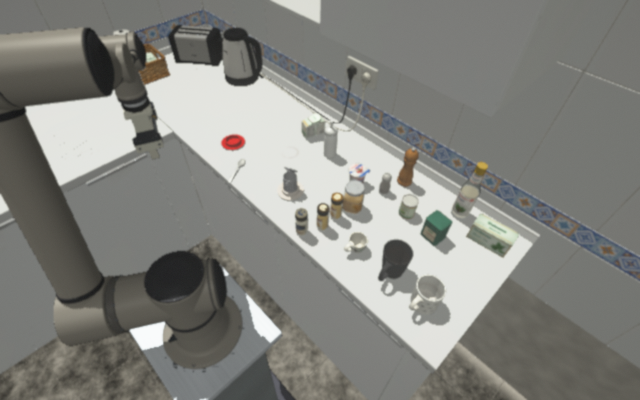

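View pics/side0.png

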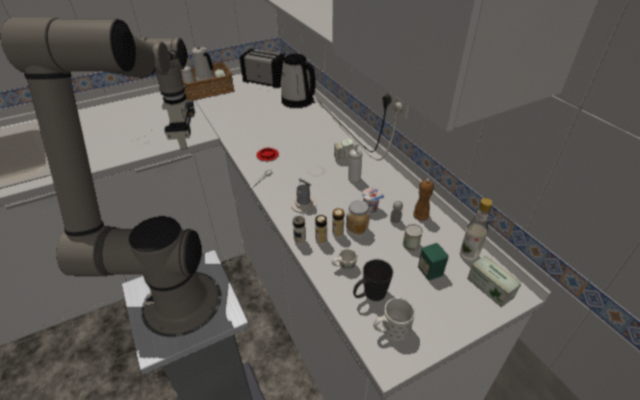

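The scene picture shows the infuser on its stand at about (290,183), four jars from (301,222) to (354,196), the espresso cup at (358,243), a tall black mug at (396,260) and a white mug at (428,292). In the side view the infuser is at (304,195) and the white mug at (398,318). The stand-shaped candidates in the scene view are a red saucer at (233,142), a pale one at (290,152) and the one under the infuser. I'll confirm with an enlarged crop.

```bash
python3 - <<'E'
import cv2,numpy as np
a=cv2.imread("pics/scene0.png");b=cv2.imread("pics/side0.png")
f=lambda im,x,y,w,h:cv2.resize(im[y:y+h,x:x+w],(400,300),interpolation=cv2.INTER_CUBIC)
# each crop 80x60 -> x5
cv2.imwrite("pics/crop1.png",np.vstack([np.hstack([f(a,255,145,80,60),f(b,265,160,80,60)]),np.hstack([f(a,375,250,80,60),f(b,350,285,80,60)])]))
E
```

```text
(no output)
```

View pics/crop1.png

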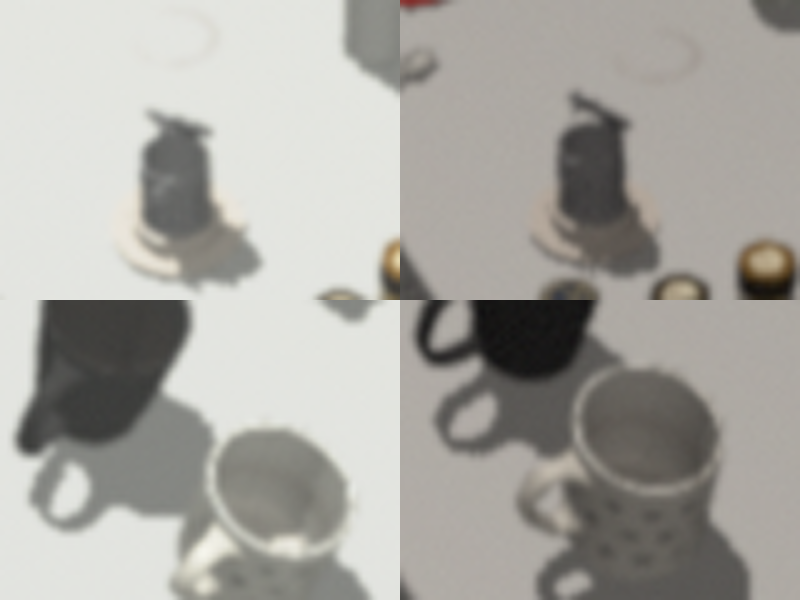

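The crop confirms two things. The steel infuser stands in the white/cream stand with its lid open, hinge to the right and tab to the left in both views. The mug at scene (431,289) / side (399,311) has dots and its handle towards the lower left, so it is the target; the tall one is black and plain. Next I cast rays.

```bash
cat > h.py <<'E'
from plant import *
import numpy as np,cv2
from scipy.spatial.transform import Rotation as R
def cam(n,o=None):
    c=get_calibration(n)
    if n!="wrist": return c["mtx"],np.array(c["position"]),R.from_euler("xyz",c["attitude"]).as_matrix()
    T=np.array(c["mount"]);Rt=R.from_euler("xyz",o["tcp_rot"]).as_matrix()
    return c["mtx"],np.array(o["tool_pos"])+Rt@T[:3,3],Rt@T[:3,:3]
def ray(c,p):
    d=c[2]@np.linalg.solve(np.array(c[0]),[p[0],p[1],1]);return c[1],d/np.linalg.norm(d)
def plane(c,p,z):
    o,d=ray(c,p);return o+d*(z-o[2])/d[2]
def tri(c1,p1,c2,p2):
    a,d=ray(c1,p1);b,e=ray(c2,p2);s=np.linalg.lstsq(np.c_[d,-e],b-a,rcond=None)[0]
    u,v=a+s[0]*d,b+s[1]*e;return (u+v)/2,np.linalg.norm(u-v)
def proj(c,P):
    q=np.array(c[0])@(c[2].T@(np.array(P)-c[1]));return q[:2]/q[2]
E
python3 - <<'E'
from h import *
np.set_printoptions(precision=1,suppress=True)
a,b=cam("scene"),cam("side")
for n,p,q,z in [("cuptop",(290.6,172),(303.4,188),77),("base",(290,192),(303.5,203),12),("mouth",(431,289),(399.4,311.4),91),("tab",(285,168),(300,179.4),105),("hinge",(297,171.4),(310.6,185),77),
 ("jar1",(301,212),(298.5,220),105),("jar2",(323,207),(321,217.5),105),("jar3",(337,198),(338.5,211),105),("wide",(354,186),(358,208),110),("tall",(398,250),(378,268),106),("esp",(358,241),(347,257),52)]:
    print(n,plane(a,p,z),plane(b,q,z),*tri(a,p,b,q))
E
```

```text
cuptop [527.7 230.7  77. ] [516.2 214.6  77. ] [530.4 237.8  61.6] 12.419453996228743
base [499.5 205.6  12. ] [510.5 207.7  12. ] [512.1 217.9  -1.5] 9.09000760977636
mouth [ 501.1 -381.5   91. ] [ 505.3 -384.7   91. ] [ 509.7 -379.7   79.4] 2.62449655400222
tab [508.8 237.2 105. ] [512.9 233.3 105. ] [520.1 250.9  89. ] 2.1307925533506444
hinge [546.4 217.4  77. ] [547.  217.5  77. ] [547.3 218.2  76.1] 0.48177905621164124
jar1 [416.7  53.3 105. ] [416.3  44.9 105. ] [425.2  63.7  86.5] 2.4741709195658124
jar2 [481.5  20.3 105. ] [485.7  20.5 105. ] [486.7  24.4  99.5] 3.2556909746236347
jar3 [541.5  16.  105. ] [551.2  20.3 105. ] [548.7  20.4 101.4] 8.238976650168869
wide [617.8  11.1 110. ] [612.4  -2.5 110. ] [631.   21.9  86.7] 7.204616079845888
tall [ 526.1 -245.4  106. ] [ 530.  -244.4  106. ] [ 529.2 -244.2  104.1] 3.3023023538964007
esp [ 496.3 -123.2   52. ] [ 498.7 -126.5   52. ] [ 503.5 -118.5   40.6] 1.136203098460651
```

>>> arm_command --gripper '[91.8,91.8,91.8,91.8,91.8]' --pt "-0.9 -0.3 0" --pt "-0.9 -0.3 0" --pt "-0.9 -0.3 0" --pt "-0.9 -0.3 0" --pt "-0.9 -0.3 0" --twist '[0,0,0,0,0]'

```text
time: 0.78
tool_pos: [281.9, 413.0, 226.5]
tcp_rot: [-3.141, -0.0, 2.771]
contact_force: [0.2, -0.0, -0.8]
grip_width: 91.6
finger_force: 0.0
```

>>> arm_command --gripper '[91.8,91.8,91.8,91.8,91.8]' --pt "-0.9 -0.3 0" --pt "-0.9 -0.3 0" --pt "-0.9 -0.3 0" --pt "-0.9 -0.3 0" --pt "-0.9 -0.3 0" --twist '[0,0,0,0,0]'

```text
time: 1.4
tool_pos: [373.2, 337.3, 226.5]
tcp_rot: [-3.141, -0.0, 2.771]
contact_force: [-0.2, 0.2, -0.4]
grip_width: 91.7
finger_force: 0.0
```

>>> arm_command --gripper '[91.8,91.8,91.8,91.8,91.8]' --pt "-0.9 -0.3 0" --pt "-0.9 -0.3 0" --pt "-0.9 -0.3 0" --pt "-0.9 -0.3 0" --pt "-0.9 -0.3 0" --twist '[0.5,0.5,0,0,0]'

```text
time: 2.02
tool_pos: [459.5, 256.1, 226.4]
tcp_rot: [-3.141, -0.001, 2.683]
contact_force: [-0.5, -0.1, -0.3]
grip_width: 91.9
finger_force: 0.0
```

```bash
python3 - <<'E'
from h import *
o=get_obs();im=capture("wrist");cv2.imwrite("pics/w1.png",im[:,:,::-1])
np.save("o1.npy",o,allow_pickle=True);print(o["time"],o["tool_pos"],o["tcp_rot"])
E
```

```text
2.025 [459.52282183 256.14937585 226.43263259] [-3.14119913e+00 -5.05430784e-04  2.68347023e+00]
```

View pics/w1.png

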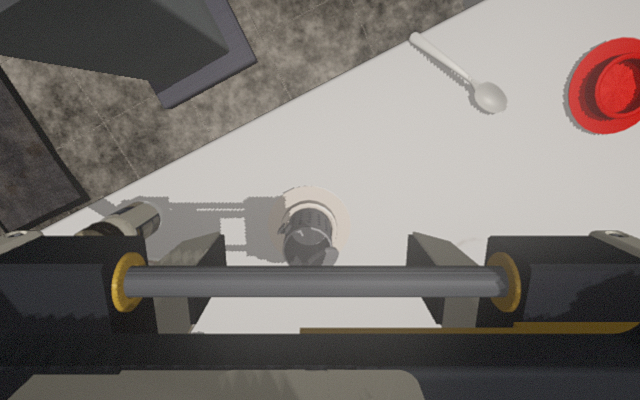

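The wrist view shows the infuser at about (308,235), partly behind the gripper, its stand saucer around (315,220) and the red look-alike at (610,85). I carry on until I'm above it.

>>> arm_command --gripper '[91.8,91.8,91.8,91.8,91.8]' --pt "-0.8 0 0" --pt "-0.8 0 0" --pt "-0.8 0 0" --pt "0 0 0" --pt "0 0 0" --twist '[0,0,0,0,0]'

```text
time: 2.7
tool_pos: [512.7, 230.4, 226.5]
tcp_rot: [-3.141, -0.001, 2.683]
contact_force: [0.1, -0.1, -0.7]
grip_width: 91.8
finger_force: 0.0
```

```bash
python3 - <<'E'
from h import *
o=get_obs();im=capture("wrist");cv2.imwrite("pics/w2f.png",im[:,:,::-1])
c=im[90:270,200:440];cv2.imwrite("pics/w2.png",cv2.resize(c,None,fx=3.3,fy=3.3,interpolation=cv2.INTER_CUBIC)[:,:,::-1])
np.save("o2.npy",o,allow_pickle=True);print(o["time"],o["tool_pos"],o["tcp_rot"])
E
```

```text
2.7 [512.6872069  230.397751   226.49114064] [-3.14134285e+00 -7.94551801e-04  2.68341860e+00]
```

View pics/w2.png

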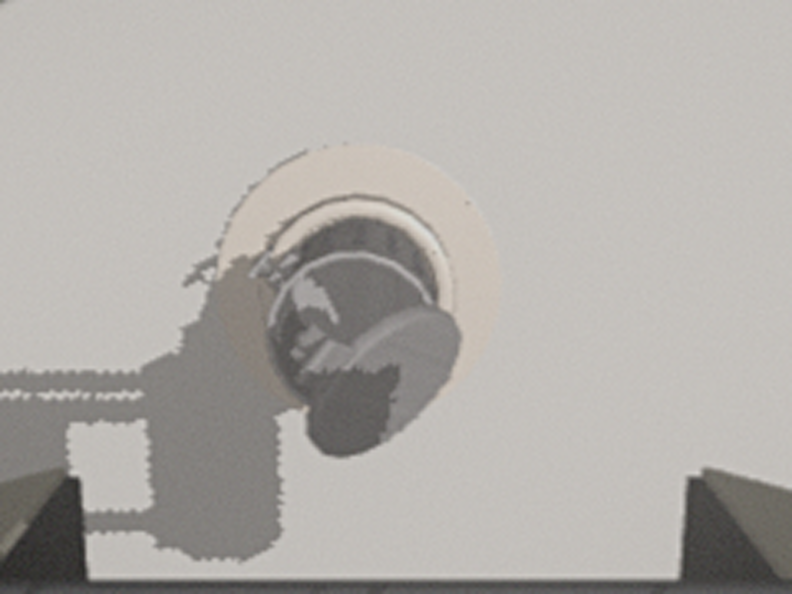

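The crop shows the saucer centred at about (360,290), the cup rim ellipse at about (355,325), and the lid disc at about (383,380). The disc's long (hinge) axis runs from (310,430) to (460,330), so the hinge is to the lower right. I turn these into numbers.

```bash
python3 - <<'E'
from h import *
np.set_printoptions(precision=1,suppress=True)
o=np.load("o2.npy",allow_pickle=True).item();c=cam("wrist",o)
px=lambda u,v:(200+(u+.5)/3.3-.5,90+(v+.5)/3.3-.5)
for n,p,z in [("saucer",(360,287),5),("saucerL",(218,290),5),("saucerR",(501,280),5),("saucerT",(355,143),5),("collarT",(357,196),19),("collarR",(455,290),19),("rimL",(269,325),77),("rimT",(353,252),77),("rimR",(439,305),77),("lidc",(383,380),92),("lidc",(383,380),100),("lidA",(312,440),97),("lidB",(460,335),97),("lidfrontedge",(365,335),108)]:
    print(n,plane(c,px(*p),z))
# saucer ellipse by colour
im=cv2.imread("pics/w2f.png");hsv=cv2.cvtColor(im,cv2.COLOR_BGR2LAB).astype(int)
for q in [(355,165),(480,250),(600,100),(270,340),(383,380)]:
    u,v=px(*q);print(q,im[int(v),int(u)],hsv[int(v),int(u)])
E
```

```text
saucer [512.2 221.9   5. ]
saucerL [491.3 177.2   5. ]
saucerR [531.7 266.8   5. ]
saucerT [467.6 242.5   5. ]
collarT [482.4 236.1  19. ]
collarR [524.9 251.4  19. ]
rimL [498.7 201.4  77. ]
rimT [490.6 232.2  77. ]
rimR [514.9 247.2  77. ]
lidc [523.8 225.1  92. ]
lidc [521.8 226.1 100. ]
lidA [529.2 200.8  97. ]
lidB [520.5 249.6  97. ]
lidfrontedge [507.  228.3 108. ]
(355, 165) [184 193 202] [200 130 134]
(480, 250) [185 194 203] [201 130 134]
(600, 100) [190 194 195] [200 128 130]
(270, 340) [105 107 111] [116 129 130]
(383, 380) [94 97 99] [105 128 130]
```

>>> arm_command --gripper '[91.8,91.8,91.8,91.8,91.8]' --pt "0 0 0" --pt "0 0 0" --pt "0 0 0" --pt "0 0 0" --pt "0 0 0" --twist '[-1,-1,-1,-1,-1]'

```text
time: 3.38
tool_pos: [512.4, 230.8, 227.0]
tcp_rot: [3.141, 0.0, 3.124]
contact_force: [0.6, -0.5, 0.8]
grip_width: 91.8
finger_force: 0.0
```

>>> arm_command --gripper '[0,0,0,0,0]' --pt "0 0 0" --pt "0 0 0" --pt "0 0 0" --pt "0.08 -0.35 0" --pt "0 0 0" --twist '[-1,-1,-1,0,0]'

```text
time: 4.0
tool_pos: [512.9, 220.8, 226.9]
tcp_rot: [-3.142, 0.0, -2.903]
contact_force: [-0.4, 1.0, 0.8]
grip_width: 46.2
finger_force: 0.0
```

```bash
python3 - <<'E'
from h import *
o=get_obs();im=capture("wrist");cv2.imwrite("pics/w3f.png",im[:,:,::-1])
c=im[90:290,200:440];cv2.imwrite("pics/w3.png",cv2.resize(c,None,fx=3,fy=3,interpolation=cv2.INTER_CUBIC)[:,:,::-1])
np.save("o3.npy",o,allow_pickle=True);print(o["time"],o["tool_pos"],o["tcp_rot"],o["joint_positions"],o["grip_width"])
E
```

```text
4.0 [512.90086525 220.84998084 226.90883422] [-3.14151323e+00  1.07673337e-04 -2.90344501e+00] [ 2.69400438e-01  4.03284214e-01  1.43026500e+00 -8.56927067e-05
  1.30793830e+00 -1.53952126e+00] 46.23261925932215
```

View pics/w3.png

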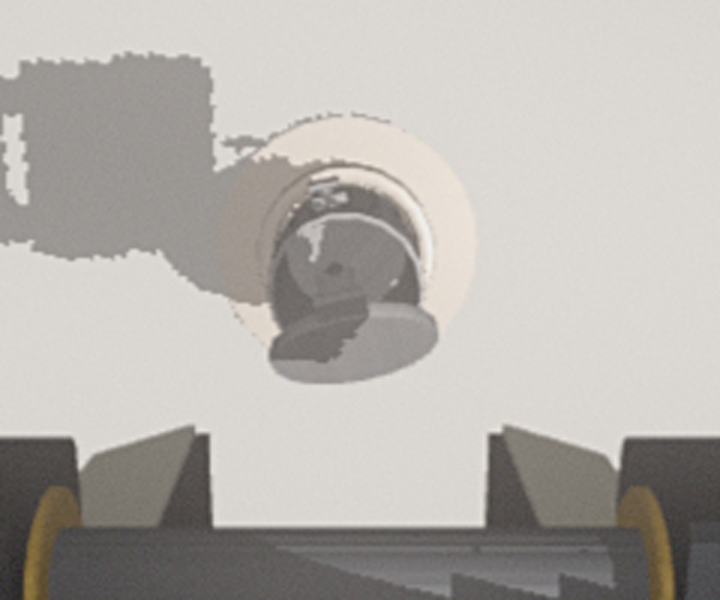

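The catch is at about (325,190), the cup rim top at (347,214), the lid's long axis runs from (272,360) to (438,328), and the tab is near (341,303). The whole saucer is visible.

```bash
python3 - <<'E'
from h import *
np.set_printoptions(precision=1,suppress=True)
o=np.load("o3.npy",allow_pickle=True).item();c=cam("wrist",o)
px=lambda u,v:(200+(u+.5)/3-.5,90+(v+.5)/3-.5)
for n,p,z in [("saucerL",(215,240),5),("saucerR",(477,240),5),("saucerT",(348,114),5),("rimL",(271,270),77),("rimR",(420,265),77),("rimT",(347,213),77),("catch",(325,183),70),("catch",(325,183),60),("lidc",(355,344),98),("lidA",(271,358),98),("lidB",(438,332),98),("tabL",(317,311),120),("tabR",(367,300),120),("tab",(341,303),120)]:
    print(n,plane(c,px(*p),z))
C=np.array([512,221.5])
for y in (10,18,25):
  y=np.radians(y);e=np.array([np.cos(y),np.sin(y)])
  P=lambda x,z:np.r_[C+x*e,z]
  f=lambda q:(np.array(proj(c,q))-[200,90])*3
  print(y,"catch",f(P(-33,68)),"hinge",f(P(25.5,77)),"tab.9",f(P(25.5-62*np.cos(.9),77+62*np.sin(.9))),"lidc.9",f(P(25.5-25.5*np.cos(.9),80+25.5*np.sin(.9))))
E
```

```text
saucerL [520.8 171.8   5. ]
saucerR [497.5 268.6   5. ]
saucerT [463.4 209.9   5. ]
rimL [511.5 196.8  77. ]
rimR [499.2 241.4  77. ]
rimT [488.7 215.6  77. ]
catch [482.2 207.   70. ]
catch [483.4 207.1  60. ]
lidc [522.9 226.3  98. ]
lidA [532.9 203.1  98. ]
lidB [513.6 249.1  98. ]
tabL [510.3 212.5 120. ]
tabR [504.1 224.9 120. ]
tab [506.6 218.2 120. ]
0.17453292519943295 catch [353.4 179.3] hinge [341.9 366.6] tab.9 [350.2 281. ] lidc.9 [344.9 338.1]
0.3141592653589793 catch [338.6 179.4] hinge [353.1 366.5] tab.9 [343.2 281.1] lidc.9 [349.5 338. ]
0.4363323129985824 catch [325.9 181.2] hinge [362.7 365.2] tab.9 [337.2 281.9] lidc.9 [353.5 337.5]
```

Yaw comes out at about 25° (catch, tab and lid axis agree), cup axis at about (511.5, 221), lid angle about 0.95. I align to yaw 205° and come down to just above the lid.

>>> arm_command --gripper '[0,0,0,0,0]' --pt "0 0 0.5" --pt "0 0 0.8" --pt "0 0 0.8" --pt "-0.25 0.03 0.8" --pt "0 0 0.8" --twist '[-0.75,-0.75,-0.75,0,0]'

```text
time: 4.68
tool_pos: [518.7, 224.9, 133.6]
tcp_rot: [3.141, 0.001, -2.706]
contact_force: [-0.6, 0.6, -0.0]
grip_width: 0.4
finger_force: 0.0
```

>>> arm_command --gripper '[0,0,0,0,0]' --pt "0 0 0.1" --pt "0 0 0" --pt "0 0 0" --pt "0 0 0" --pt "0 0 0" --twist '[0,0,0,0,0]'

```text
time: 5.3
tool_pos: [518.6, 224.7, 132.1]
tcp_rot: [-3.142, 0.001, -2.705]
contact_force: [-0.8, -0.2, -0.4]
grip_width: 0.4
finger_force: 0.0
```

```bash
python3 - <<'E'
from h import *
o=get_obs();print(o["tool_pos"],o["contact_force"],o["grip_width"])
s=cv2.resize(capture("scene")[130:205,240:340],(400,300),interpolation=cv2.INTER_CUBIC)
d=cv2.resize(capture("side")[145:220,255:355],(400,300),interpolation=cv2.INTER_CUBIC)
cv2.imwrite("pics/p1.png",np.hstack([s,d])[:,:,::-1])
E
```

```text
[518.61349807 224.67898351 132.13435265] [-0.75081436 -0.16150205 -0.40004326] 0.41655036911452653
```

View pics/p1.png

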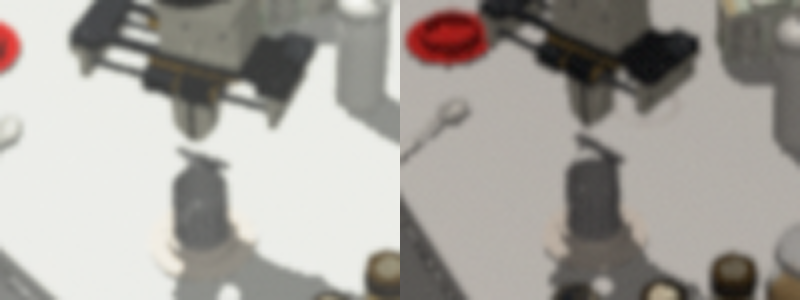

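```bash
python3 - <<'E'
from h import *
np.set_printoptions(precision=1,suppress=True)
C=np.array([511.5,221]);a,b=cam("scene"),cam("side");w=cam("wrist",np.load("o3.npy",allow_pickle=True).item())
e=np.array([np.cos(.436),np.sin(.436)])
for t in (.5,.65,.8,.95):
  P=np.r_[C+e*(25.5-62*np.cos(t)),79+62*np.sin(t)]
  print(t,P,proj(a,P),proj(b,P),(proj(w,P)-[200,90])*3)
print(proj(a,[*C,5]),proj(b,[*C,5]),proj(a,[*(C+25.5*e),77]),proj(b,[*(C+25.5*e),77]))
E
```

```text
0.5 [485.3 208.8 108.7] [285.2 174.8] [296.  184.7] [324.4 210.3]
0.65 [489.9 210.9 116.5] [285.7 172.2] [296.8 182.2] [327.7 233. ]
0.8 [495.5 213.5 123.5] [286.3 169.6] [297.8 179.8] [332.  260.2]
0.95 [501.9 216.5 129.4] [287.1 167. ] [299.  177.5] [337.2 291.2]
[289.8 189.3] [302.2 202.3] [291.9 170.9] [305.8 183.9]
```

>>> arm_command --gripper '[0,0,0,0,0]' --pt "0 0 0.48" --pt "0.2 0 0.38" --pt "0.24 0 0.28" --pt "0.18 0 0.32" --pt "0 0 0" --twist '[0,0,0,0,0]'

```text
time: 6.02
tool_pos: [503.6, 217.8, 94.5]
tcp_rot: [3.141, -0.002, -2.705]
contact_force: [-0.4, -0.1, 0.1]
grip_width: 0.2
finger_force: 0.0
```

>>> arm_command --gripper '[0,0,0,0,0]' --pt "0.09 0 0.26" --pt "0.03 0 0.08" --pt "0 0 0.08" --pt "0 0 0.04" --pt "0 0 0" --twist '[0,0,0,0,0]'

```text
time: 6.65
tool_pos: [501.5, 216.8, 83.4]
tcp_rot: [3.141, -0.001, -2.705]
contact_force: [-0.6, 0.3, 0.2]
grip_width: 0.2
finger_force: 0.0
```

>>> arm_command --gripper '[0,0,0,0,0]' --pt "0 0 0.04" --pt "0 0 0.04" --pt "0 0 0" --pt "0 0 0" --pt "0 0 0" --twist '[0,0,0,0,0]'

```text
time: 7.28
tool_pos: [501.7, 216.8, 82.1]
tcp_rot: [-3.142, 0.0, -2.705]
contact_force: [-2.1, -1.0, 5.3]
grip_width: 0.3
finger_force: 2.8
```

>>> arm_command --gripper '[0,0,0,0,0]' --pt "0 0 0.03" --pt "0 0 0" --pt "0 0 0.03" --pt "0 0 0" --pt "0 0 0" --twist '[0,0,0,0,0]'

```text
time: 7.9
tool_pos: [501.8, 216.9, 81.8]
tcp_rot: [-3.141, 0.001, -2.705]
contact_force: [-5.2, -1.8, 15.3]
grip_width: 0.5
finger_force: 7.4
```

15 N gives no further travel, so the lid should be shut. I lift and check.

>>> arm_command --gripper '[0,0,0,91.8,91.8]' --pt "0 0 -0.4" --pt "0 0 -1" --pt "0 0 -1" --pt "-0.5 0 -1" --pt "0 0 -1" --twist '[0,0,0,0,0]'

```text
time: 8.52
tool_pos: [513.6, 222.3, 190.9]
tcp_rot: [3.142, 0.001, -2.705]
contact_force: [0.2, 0.1, -0.3]
grip_width: 16.0
finger_force: 0.0
```

>>> arm_command --gripper '[91.8,91.8,91.8,91.8,91.8]' --pt "0 0 -0.4" --pt "0 0 0" --pt "0 0 0" --pt "0 0 0" --pt "0 0 0" --twist '[0,0,0,0,0]'

```text
time: 9.15
tool_pos: [512.8, 222.0, 199.7]
tcp_rot: [3.141, -0.001, -2.705]
contact_force: [-0.6, 0.2, 0.1]
grip_width: 65.8
finger_force: 0.0
```

```bash
python3 - <<'E'
from h import *
o=get_obs();im=capture("wrist");np.save("o4.npy",o,allow_pickle=True);print(o["time"],o["tool_pos"],o["tcp_rot"],o["grip_width"])
f=lambda c:cv2.resize(c,(400,300),interpolation=cv2.INTER_CUBIC)
cv2.imwrite("pics/w4.png",np.vstack([cv2.resize(im[110:260,200:400],(800,600))[:300],]) [:,:,::-1]) if 0 else None
s=capture("side")
cv2.imwrite("pics/w4.png",np.hstack([f(im[90:255,210:430]),f(s[160:220,265:345])])[:,:,::-1])
E
```

```text
9.15 [512.81513497 222.02162338 199.65574135] [ 3.14136894e+00 -9.91702830e-04 -2.70520098e+00] 65.82091215934646
```

View pics/w4.png

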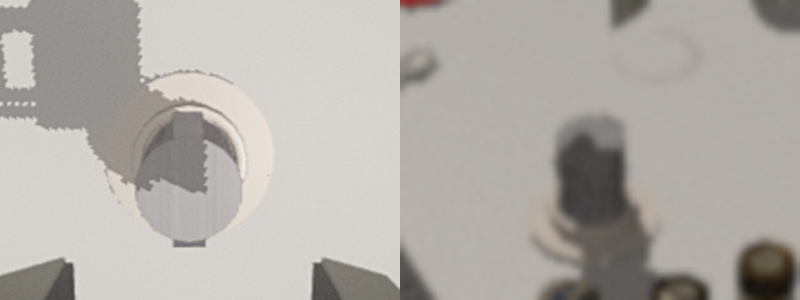

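The lid is shut flat: the tab at (188,120) and hinge at (188,243) are both in line with the lid centre at (189,188), so the yaw is good, and the infuser still stands in the stand. I compute the lateral offset.

```bash
python3 - <<'E'
from h import *
o=np.load("o4.npy",allow_pickle=True).item();c=cam("wrist",o);k=400/220
P=plane(c,(210+189.5/k-.5,90+188/k-.5),82);y=o["tcp_rot"][2]
Rt=R.from_euler("xyz",o["tcp_rot"]).as_matrix()
print(P,"tool offset",Rt.T@(P-o["tool_pos"]))
E
```

```text
[511.15760088 220.53172419  82.        ] tool offset [  2.01525267  -0.67599852 117.65764945]
```

>>> arm_command --gripper '[91.8,91.8,91.8,91.8,91.8]' --pt "0.08 -0.03 0.5" --pt "0 0 0.8" --pt "0 0 0.8" --pt "0 0 0.9" --pt "0 0 0.9" --twist '[0,0,0,0,0]'

```text
time: 9.88
tool_pos: [511.0, 220.4, 101.2]
tcp_rot: [3.141, -0.001, -2.705]
contact_force: [0.3, -0.1, -0.3]
grip_width: 91.6
finger_force: 0.0
```

>>> arm_command --gripper '[91.8,91.8,91.8,91.8,91.8]' --pt "0 0 0.7" --pt "0 0 0.7" --pt "0 0 0.7" --pt "0 0 0.67" --pt "0 0 0" --twist '[0,0,0,0,0]'

```text
time: 10.5
tool_pos: [510.4, 220.2, 31.9]
tcp_rot: [3.141, -0.003, -2.705]
contact_force: [0.1, -0.1, 0.6]
grip_width: 91.7
finger_force: 0.0
```

>>> arm_command --gripper '[46,46,46,46,46]' --pt "0 0 0" --pt "0 0 0" --pt "0 0 0" --pt "0 0 0" --pt "0 0 0" --twist '[0,0,0,0,0]'

```text
time: 11.12
tool_pos: [511.9, 220.4, 33.8]
tcp_rot: [-3.141, 0.001, -2.705]
contact_force: [0.3, -2.1, 1.7]
grip_width: 50.4
finger_force: 30.0
```

Gripped at 50.4 mm. I lift straight up and check the bystanders near the path.

>>> arm_command --gripper '[46,46,46,46,46]' --pt "0 0 -0.3" --pt "0 0 -0.6" --pt "0 0 -0.8" --pt "0 0 -1" --pt "0 0 -1" --twist '[0,0,0,0,0]'

```text
time: 11.75
tool_pos: [511.2, 220.8, 127.7]
tcp_rot: [3.141, 0.0, -2.705]
contact_force: [0.9, -0.2, -2.6]
grip_width: 50.3
finger_force: 30.0
```

>>> arm_command --gripper '[46,46,46,46,46]' --pt "0 0 -1" --pt "0 0 -0.8" --pt "0 0 -0.6" --pt "0 0 -0.3" --pt "0 0 0" --twist '[0,0,0,0,0]'

```text
time: 12.38
tool_pos: [511.5, 220.6, 193.7]
tcp_rot: [3.141, 0.0, -2.705]
contact_force: [-0.4, -0.2, -2.2]
grip_width: 50.4
finger_force: 30.0
```

```bash
python3 - <<'E'
from h import *
np.set_printoptions(precision=0,suppress=True)
a,b=cam("scene"),cam("side")
for n,p,q in [("mill",(405,184),(421,218)),("bottle",(462,214),(472,256)),("greenbox",(436,238),(432,270)),("whitejar",(409,212),(412,242)),("salt",(385,190),(397,218))]:
    print(n,plane(a,p,0),plane(b,q,0))
print(get_obs()["tool_pos"])
E
```

```text
mill [849. -52.   0.] [852. -56.   0.]
bottle [ 879. -279.    0.] [ 885. -280.    0.]
greenbox [ 725. -275.    0.] [ 733. -264.    0.]
whitejar [ 750. -145.    0.] [ 751. -136.    0.]
salt [770. -20.  -0.] [776. -15.   0.]
[512. 221. 194.]
```

>>> arm_command --gripper '[46,46,46,46,46]' --pt "0.15 -0.5 0" --pt "0.3 -0.9 0" --pt "0.3 -0.9 0" --pt "0.3 -0.9 0" --pt "0.3 -0.9 0" --twist '[0,0,0,0,0]'

```text
time: 13.0
tool_pos: [523.9, 111.8, 192.6]
tcp_rot: [3.141, -0.002, -2.706]
contact_force: [0.7, 0.3, -1.5]
grip_width: 50.1
finger_force: 30.0
```

>>> arm_command --gripper '[46,46,46,46,46]' --pt "0.3 -0.9 0" --pt "0.3 -0.9 0" --pt "0.3 -0.9 0" --pt "0.3 -0.9 0" --pt "0.3 -0.9 0" --twist '[0,0,0,0,0]'

```text
time: 13.62
tool_pos: [537.3, -6.0, 192.6]
tcp_rot: [3.141, -0.002, -2.706]
contact_force: [-0.8, -0.3, -1.7]
grip_width: 50.0
finger_force: 30.0
```

>>> arm_command --gripper '[46,46,46,46,46]' --pt "0.3 -0.9 0" --pt "0.3 -0.9 0" --pt "0.3 -0.9 0" --pt "0.3 -0.9 0" --pt "0.3 -0.9 0" --twist '[0,0,0,0,0]'

```text
time: 14.25
tool_pos: [550.7, -123.7, 192.5]
tcp_rot: [3.14, -0.001, -2.706]
contact_force: [0.4, 0.4, -1.5]
grip_width: 50.3
finger_force: 30.0
```

>>> arm_command --gripper '[46,46,46,46,46]' --pt "0.3 -0.9 0" --pt "0.3 -0.9 0" --pt "0.3 -0.9 0" --pt "0.3 -0.9 0" --pt "0.3 -0.9 0" --twist '[0,0,0,0,0]'

```text
time: 14.88
tool_pos: [565.1, -241.6, 193.4]
tcp_rot: [3.142, 0.0, -2.705]
contact_force: [-0.3, 0.1, -1.4]
grip_width: 50.5
finger_force: 30.0
```

>>> arm_command --gripper '[46,46,46,46,46]' --pt "0.3 -0.9 0" --pt "0.3 -0.9 0" --pt "0.2 -0.6 0" --pt "0.1 -0.3 0" --pt "0 0 0" --twist '[0,0,0,0,0]'

```text
time: 15.5
tool_pos: [573.1, -310.9, 193.2]
tcp_rot: [3.141, 0.0, -2.706]
contact_force: [-0.6, -1.0, -2.2]
grip_width: 50.1
finger_force: 30.0
```

```bash
python3 - <<'E'
from h import *
o=get_obs();im=capture("wrist");np.save("o5.npy",o,allow_pickle=True);print(o["time"],o["tool_pos"],o["tcp_rot"],o["grip_width"],o["joint_positions"])
cv2.imwrite("pics/w5.png",im[:,:,::-1])
Rt=R.from_euler("xyz",o["tcp_rot"]).as_matrix();print(Rt.T@(np.array([503,-383,0])-o["tool_pos"]))
print(proj(cam("wrist",o),[503,-383,91]))
E
```

```text
15.5 [ 573.08387534 -310.85820146  193.24713879] [ 3.14108524e+00  2.44013338e-05 -2.70551619e+00] 50.14994151397853 [-6.14601583e-01  6.03617788e-01  1.18745837e+00  2.80091990e-04
  1.35094469e+00 -2.62153552e+00]
[ 94.00156575 -35.88604856 193.2266609 ]
[264.91056145  75.31078337]
```

View pics/w5.png

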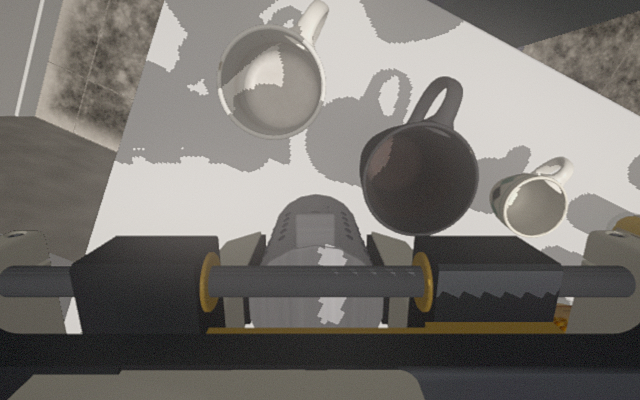

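The wrist view shows the target mug mouth at about (272,81), its rim spanning u 219–325 and v 25–138. The tall black mug is at (420,178), the espresso cup at (530,205), and the held infuser is at (316,260).

```bash
python3 - <<'E'
from h import *
np.set_printoptions(precision=1,suppress=True)
o=np.load("o5.npy",allow_pickle=True).item();c=cam("wrist",o);Rt=R.from_euler("xyz",o["tcp_rot"]).as_matrix()
im=cv2.imread("pics/w5.png")
print(im[82,205:235].mean(1).astype(int),im[82,312:335].mean(1).astype(int),im[15:40,262].mean(1).astype(int),im[125:150,272].mean(1).astype(int))
L,Rr,T,B=[plane(c,p,91) for p in [(219,80),(325,84),(262,25),(272,138)]]
for x in(L,Rr,T,B,(L+Rr)/2,(T+B)/2): print(x,Rt.T@(x-o["tool_pos"]))
E
```

```text
[141 144 145 144 145 147 145 147 146 144 145 139 145 154 152 141 118 107
 110 109 111 109 109 132 146 152 147 148 147 142] [141 139 137 134 129 116 114 113 116 166 196 224 226 214 212 212 213 212
 213 212 212 210 211] [210 210 211 197 164 145 147 140 140 140 151 158 154 143 133 114 112 112
 111 112 106 109 111 114 109] [133 130 123 123 122 117 126 126 128 126 139 149 156 149 138 147 152 151
 150 148 150 151 147 151 147]
[ 520.1 -412.1   91. ] [ 90.8 -69.5 102.2]
[ 490.  -340.8   91. ] [ 88.    7.9 102.2]
[ 473.1 -397.7   91. ] [127.3 -36.5 102.2]
[ 542.3 -360.8   91. ] [ 49.  -32.3 102.2]
[ 505.  -376.5   91. ] [ 89.4 -30.8 102.2]
[ 507.7 -379.2   91. ] [ 88.1 -34.4 102.2]
```

>>> arm_command --gripper '[46,46,46,46,46]' --pt "0.6 -0.2 0" --pt "0.9 -0.3 0" --pt "0.9 -0.35 0" --pt "0.8 -0.3 0" --pt "0.35 -0.13 0" --twist '[0,0,0,0,0]'

```text
time: 16.18
tool_pos: [504.7, -378.7, 193.7]
tcp_rot: [-3.141, -0.0, -2.707]
contact_force: [0.2, -0.7, -2.2]
grip_width: 50.3
finger_force: 30.0
```

>>> arm_command --gripper '[46,46,46,46,46]' --pt "0 0 0.4" --pt "0 0 0.6" --pt "0 0 0.5" --pt "0 0 0.3" --pt "0 0 0" --twist '[0,0,0,0,0]'

```text
time: 16.8
tool_pos: [506.2, -376.7, 147.5]
tcp_rot: [3.14, -0.001, -2.705]
contact_force: [0.2, -0.3, -2.0]
grip_width: 50.2
finger_force: 30.0
```

```bash
python3 - <<'E'
from h import *
o=get_obs();print(o["time"],o["tool_pos"],o["tcp_rot"],o["contact_force"])
a,b=capture("scene"),capture("side");cv2.imwrite("pics/s6.png",a[:,:,::-1]);cv2.imwrite("pics/d6.png",b[:,:,::-1])
f=lambda c:cv2.resize(c,(400,500),interpolation=cv2.INTER_CUBIC)
cv2.imwrite("pics/m6.png",np.hstack([f(a[225:325,390:470]),f(b[245:345,360:440])])[:,:,::-1])
E
```

```text
16.8 [ 506.16384666 -376.71499982  147.45974176] [ 3.14001115e+00 -5.15402898e-04 -2.70468478e+00] [ 0.18430086 -0.27142691 -1.96851144]
```

View pics/m6.png

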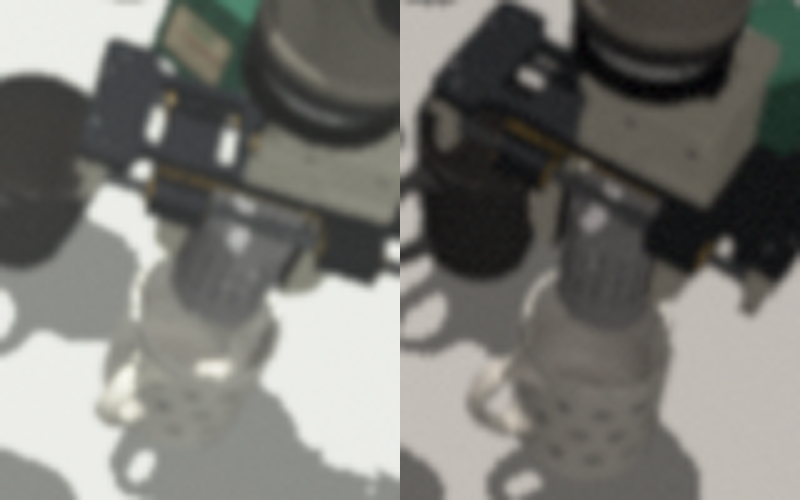

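The crop shows the infuser held upright above the mug. In the side view the foot is at u≈605 against a rim midline at u≈594; in the scene view it is 222 against 209 (×5 scale). I check this against what a centred pose would give.

```bash
python3 - <<'E'
from h import *
np.set_printoptions(precision=2,suppress=True)
M=np.array([506.5,-377.5])
for n,foot,rim in [("scene",390+222/5,390+209/5),("side",360+205/5,360+194.5/5)]:
    c=cam(n);p=lambda d,z:proj(c,[*(M+d),z])
    print(n,"meas foot,rim",foot,rim,"pred",p([0,0],118.8),p([0,0],91),"px/10mm x,y",p([10,0],91)-p([0,0],91),p([0,10],91)-p([0,0],91))
    im=cv2.imread("pics/%s6.png"%("s" if n=="scene" else "d"))
    # background-free rim: from the initial picture
E
```

```text
scene meas foot,rim 434.4 431.8 pred [433.43 281.88] [430.89 286.78] px/10mm x,y [ 2.08 -2.28] [-3.03 -2.4 ]
side meas foot,rim 401.0 398.9 pred [399.36 303.01] [398.15 309.17] px/10mm x,y [ 3.07 -1.52] [-2.21 -2.8 ]
```

Centred within a couple of mm. I make a small nudge and the final descent.

>>> arm_command --gripper '[46,46,46,46,46]' --pt "0.06 -0.05 0.2" --pt "0 0 0.2" --pt "0 0 0.14" --pt "0 0 0" --pt "0 0 0" --twist '[0,0,0,0,0]'

```text
time: 17.52
tool_pos: [505.5, -379.0, 135.0]
tcp_rot: [-3.141, 0.0, -2.705]
contact_force: [0.2, -0.3, -3.3]
grip_width: 50.2
finger_force: 30.0
```

>>> arm_command --gripper '[46,46,46,46,46]' --pt "0 0 0" --pt "0 0 0" --pt "0 0 0" --pt "0 0 0" --pt "0 0 0" --twist '[0,0,0,0,0]'

```text
time: 18.15
tool_pos: [505.4, -379.0, 134.9]
tcp_rot: [3.142, 0.0, -2.705]
contact_force: [-0.2, -0.4, -1.9]
grip_width: 50.2
finger_force: 30.0
```

```bash
python3 - <<'E'
from h import *
z=[]
for i in range(6): o=get_obs();z.append(o["tool_pos"]);capture("side")
print(o["time"],np.mean(z,0),np.ptp(z,0),o["tcp_rot"],o["contact_force"],o["grip_width"])
E
```

```text
18.4 [ 505.39583548 -378.95474225  134.92395736] [0.0300248  0.05293771 0.03243287] [ 3.14153960e+00  8.14906812e-05 -2.70519195e+00] [ 0.29559557  0.2068783  -2.14243863] 50.64558329734338
```

```bash
python3 -c "
from plant import *
print(close_job())"
```

```text
the job is handed in; nothing more can be done
None
```

I pressed the infuser's lid shut in its stand, carried the infuser over the jars, and handed the job in with it held still and upright over the dotted mug: about 15 mm above the rim, centred to within a few mm, and with no contact force beyond its own weight.

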